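# Transfer mask plates between cassettes with the pusher bench

### The arm

A 6-joint arm with a two-finger parallel gripper is mounted at the origin on a cart in front of the work surface, level with it; the furniture and walls round the work are solid. World frame = base frame: x ahead of the robot, y to its left, z up, the work surface at z = 0. Lengths are in m, angles in rad, forces in N, time in s.
With the tool pointing down it reaches from about 0.3 to 0.825 m from the base axis. Payload 5.4 kg.
Tool frame: the origin (TCP) lies midway between the tips of the shut fingers; the grasp point (between the pads) lies 19 mm behind it; z points along the fingers, y is the line along which they close (so a half turn about z gives the same grasp; the last joint's range is limited). The gripper opens to 92 mm and grips with 3 to 60 N. Pads are 20 mm wide; open, the fingers measure 128 mm over their backs; the gripper's body (75 mm by 189 mm) begins 69 mm behind the grasp point.
Start: joints at [-1.432, 0.158, 1.597, -0, 1.386, -0.21], TCP at [0.196, -0.54, 0.182] pointing down, gripper open.
Joint ranges: [-2.91, 2.91], [-0.94, 2.29], [0.18, 2.7], [-1.29, 4.43], [0.17, 2.64], [-3, 3]. Speed limits (rad/s): [2.57, 2.57, 3.14, 3.14, 3.14, 3.14].

### API

Orientations are given as a 3x3 rotation matrix whose columns are the frame's x, y, z axes.
In Python, from bench import arm gives the robot as it stands.
- The arm moves only by the tool play_rows, never from a script. Its argument "moves" is text: rows parted by semicolons, each of 4 numbers parted by spaces: the shift along the tool's x, y, z in units of 30 mm (1.0 is 30 mm), then the turn about the tool's z in units of 5 degrees (1.0 is 5 degrees). A call has 1 to 8 rows; each row shifts and turns the commanded pose from where the row before left it, along the tool's axes as they then stand; what a row does not reach is not made up. A row lasts 1/12 s, in which the tool goes at most 41.7 mm and 7.16 degrees, less where a joint would pass 70% of its speed; a pose out of reach is approached as far as the arm can. A call is refused whole if a number of a shift passes 1 or a number of a turn 1, either way. A call with a gripper value outside its range is refused whole. "grip" is the opening, from 0 (shut) to 1 (fully open), set as the call begins (left out, the last holds). The fingers move at their own pace and stop on an object; "grip_force" is the grip in N (left out, the last holds). Time passes only in rows, so rows that do not move let the fingers close. It gives the time, the measured TCP pose, the force, the opening and the grip force at its end, in the units of the state.
- arm.get_obs(): the state, without advancing time (a new reading comes with each control period).
- arm.read_camera(name): name is "scene" or "top" or "wrist"; returns (picture, depth): 384x512x3 uint8, red, green, blue; 384x512 float32, m along the optical axis (not along the pixel's ray), 0 where there is no reading.
- arm.camera_model(name): a dict with "vfov" (degrees; the focal length in pixels is half the picture's height over the tangent of half this angle, whatever the lens; pixels are square), "cx", "cy" (the principal point, pixels), "T" (4x4, takes a point from camera to world coordinates); the wrist camera has in their place "mount" (4x4, takes a point from camera to tool coordinates, whose origin is the TCP and whose axes are the flange's). Camera axes: x right, y up, looking along -z (the intrinsics and any distortion apply to the point x, -y, -z); pixel columns grow to the right and rows downward; lengths in m; the calibration is good to about 2 mm. A picture is of the moment at which its call begins: read the wrist's pose just before it. camera_model takes no time and is no camera call.
- arm.hand_in(): hands the job in; it is judged then, once.
The state is a dict: "t": time; "q": joint angles; "joint_vel": joint speeds; "joint_torque": joint torques, N m; "position": TCP position; "tool_rot": TCP orientation; "wrist_force": force on the tool from outside, world axes, zero at the start; "moment": the same for the moment, N m; "gripper_width": opening from 0.0 (shut) to 1.0 (fully open); "grip_force": force on a finger pad.
Only numpy, scipy, OpenCV 4.12 (cv2) and the standard library are available. Lean on these libraries where they do the work, as an engineer would, in place of code of your own. Each camera call takes 0.05 s, during which the arm holds its last target. There are 200 camera calls.

### The job

Set the empty white cassette down into the vacant dock of the transfer bench, square between the guide plates, with its open mouth facing the full cassette. Then slide the pusher carriage by its black knob all the way to the forward stop so that all three glass plates go across into their slots, and draw it all the way back to its rest stop so the cassette could be lifted away. Do not touch the plates with the fingers, and leave the dish, caliper and slide box where they are.

Things in the scene. Friction and masses are not known exactly. Their poses are not given: they have to be found in the camera images.
- transfer_bench: fixed aluminium bench, base plate 112 (x) x 354 (y) x 12 mm; origin at the centre of its underside, z up, +y is the direction in which the plates are pushed. Along y: pusher carriage at the -y end, full cassette clipped in place at y = +34 mm (mouth to +y, same shape as the loose one, grip top at z = 99), vacant dock at y = +127 mm
- dock (a point): centre of the dock's floor (bench frame 0, 127, 12 mm), axes as the bench's; the docked cassette's origin belongs here with the same yaw. Steel guide plates at x = +-40 mm, back stop at y = +37.5, two low front lips at y = -41.5: 1.5 mm clear of the cassette all round. All stand vertical for 6 to 10 mm, then flare outward, 10 to 17 mm high
- dock_mouth (a point): point on the dock's floor 40 mm to -y of dock, where the mouth edge of the docked cassette lies
- cassette: loose empty cassette, white plastic, 77 (x) x 76 (y -40..+36) x 86 mm high, 0.2 kg; origin on its underside, z up, mouth to -y (walls flare there to y = -45; top open over it, roof y -20..+36, z 54). On the roof an upright grip 18 mm thick in x, 46 long in y (centre y = +3), z 54 to 86: take it from above across x. Plates rest on ledges at z = 14, 27, 40; fully in, a plate's origin is at y = -2
- cassette_mouth (a point): point at the mouth edge of the cassette's underside (its frame 0, -40, 0 mm)
- pusher (a joint): travel of the pusher carriage along the bench's +y in m: 0 at the rest stop, 0.1025 at the forward stop; it stays where it is left (about 2 N to move)
- pusher_knob (a point): on the carriage's black round knob, upright, 26 mm diameter, gripping part from z = 61 to 98 mm over the worktop; the point is on its axis at z = 80 mm and moves with the carriage. At the forward stop it is still 47 mm clear of the full cassette.
- plate_low: square glass mask plate 64 x 64 x 4 mm with a bright metal field; the lowest of the three that lie level in the fixed cassette; origin at the centre of its underside, z up
- plate_mid: square glass mask plate 64 x 64 x 4 mm with a bright metal field; the middle one of the three that lie level in the fixed cassette; origin at the centre of its underside, z up
- plate_top: square glass mask plate 64 x 64 x 4 mm with a bright metal field; the topmost of the three that lie level in the fixed cassette; origin at the centre of its underside, z up
- petri_dish: bystander: clear round dish, 63 mm diameter, 16 mm high; origin under its centre
- caliper: bystander: caliper lying flat, 72 x 230 x 15 mm; origin under its centre
- slide_box: bystander: grey slide box, 89 x 98 x 34 mm; origin under its centre
Things that resemble listed ones, but are neither listed nor needed, are in the scene too. Of the things that look like the cassette, the larger one is meant.

How it is judged:
On the way, in this order (a step that is already met when the one before it is completed fails the run):
1. the cassette stands square in the dock, mouth to the full cassette, let go (distance between cassette_mouth and dock_mouth below 0.005 m and distance between cassette and dock below 0.005 m and angle between cassette's own z axis and vertical below 0.04 rad and contact force between cassette and the fingers below 0.2 N), for 0.1 s.
2. the carriage has come to the forward stop and all three plates are in the cassette (value of joint pusher above 0.0985 m and y of plate_low in the frame of cassette between -0.009 and 0.002 m and z of plate_low in the frame of cassette between 0.011 and 0.018 m and y of plate_mid in the frame of cassette between -0.009 and 0.002 m and z of plate_mid in the frame of cassette between 0.024 and 0.031 m and y of plate_top in the frame of cassette between -0.009 and 0.002 m and z of plate_top in the frame of cassette between 0.037 and 0.044 m and distance between cassette_mouth and dock_mouth below 0.005 m and distance between cassette and dock below 0.005 m and angle between cassette's own z axis and vertical below 0.04 rad), for 0.05 s.
At the end, for the whole second after the job is handed in: Cassette upright in the dock, origin and mouth within 5 mm of dock and dock_mouth; each plate in its own slot (cassette frame: y -9 to +2 mm, z -3/+4 mm of its ledge); pusher within 4 mm of its rest stop; cassette and plates at rest (distance between cassette_mouth and dock_mouth below 0.005 m and distance between cassette and dock below 0.005 m and angle between cassette's own z axis and vertical below 0.04 rad and y of plate_low in the frame of cassette between -0.009 and 0.002 m and z of plate_low in the frame of cassette between 0.011 and 0.018 m and y of plate_mid in the frame of cassette between -0.009 and 0.002 m and z of plate_mid in the frame of cassette between 0.024 and 0.031 m and y of plate_top in the frame of cassette between -0.009 and 0.002 m and z of plate_top in the frame of cassette between 0.037 and 0.044 m and linear speed of each of cassette, plate_low, plate_mid, plate_top below 0.01 m/s and value of joint pusher below 0.004 m); the robot touches nothing.
It fails at once if the fingers touch a glass plate (contact force between any of plate_low, plate_mid, plate_top and the fingers above 0.3 N).
It fails at once if the clear round dish (63 mm) by the microscope is moved more than 20 mm (distance of petri_dish from where it was at the start of the episode above 0.02 m).
It fails at once if the caliper lying in front is moved more than 20 mm (distance of caliper from where it was at the start of the episode above 0.02 m).
It fails at once if the grey slide box (89 x 98 x 34 mm) is moved more than 20 mm (distance of slide_box from where it was at the start of the episode above 0.02 m).
It also fails if it takes over 50 s, if anything falls off the work surface, if the arm or the gripper's body presses on something with over 40 N, if the wrist force passes 120 N, or if a joint passes its speed limit or range.

## Working session

There is one attempt and no reset: what is moved stays moved. The work goes in short steps, Python scripts to look and compute and a tool call to move; the robot and the scene stay as the last step left them, time stands still between calls to the robot, and variables do not carry over. Pictures are saved under pics/ and viewed, at most 10 in all, crops included, and the job is handed in when it is done.

Besides the shell and the picture viewer there is one more tool, called after ">>>" as name(argument=value, ...) on one line, values as JSON. play_rows: Moves the arm, as the interface text tells. Its arguments: {"type":"object","properties":{"moves":{"type":"string"},"grip":{"type":"number"},"grip_force":{"type":"number"}},"required":["moves"]}

```bash
mkdir -p pics; ls; cat > h.py <<'E'
import numpy as np, cv2
from bench import arm
def grab(n):
    o=arm.get_obs(); p,d=arm.read_camera(n); m=arm.camera_model(n)
    if 'T' in m: T=np.array(m['T'])
    else:
        W=np.eye(4); W[:3,:3]=o['tool_rot']; W[:3,3]=o['position']; T=W@np.array(m['mount'])
    return p,d,m,T
def cloud(p,d,m,T):
    h,w=d.shape; f=h/2/np.tan(np.radians(m['vfov'])/2)
    v,u=np.mgrid[:h,:w].astype(float)
    P=np.stack([(u-m['cx'])/f*d,-(v-m['cy'])/f*d,-d],-1)
    return P@T[:3,:3].T+T[:3,3]
E
python3 - <<'E'
from h import *
for n in('top','scene'):
    p,d,m,T=grab(n); cv2.imwrite(f'pics/{n}0.png',cv2.resize(p[...,::-1],(800,600)))
    np.savez(n+'0.npz',p=p,d=d,T=T,**{k:v for k,v in m.items() if k!='T'})
    print(n,m)
print(arm.get_obs())
E
```

```text
pics
top {'vfov': 50.424260498573396, 'cx': 258.08873904598937, 'cy': 185.97258766836785, 'T': array([[ 0.01009869,  0.99019295, -0.13934109,  0.3477034 ],
       [-0.99983451,  0.00789028, -0.01639224, -0.03097247],
       [-0.01513204,  0.13948357,  0.99010876,  1.51386223],
       [ 0.        ,  0.        ,  0.        ,  1.        ]])}
scene {'vfov': 49.97637301684921, 'cx': 251.87660735307196, 'cy': 193.0743055176998, 'T': array([[-0.79194595,  0.40076052, -0.46066541, -0.02826474],
       [-0.61032373, -0.4972362 ,  0.61665315,  0.73495465],
       [ 0.01807072,  0.769511  ,  0.63837785,  0.84764067],
       [ 0.        ,  0.        ,  0.        ,  1.        ]])}
{'t': 0.1, 'q': array([-1.43211088e+00,  1.59009019e-01,  1.59806102e+00, -1.32455215e-05,
        1.38620692e+00, -2.10113785e-01]), 'joint_vel': array([ 0.00097571, -0.00181692, -0.00241605,  0.00111747, -0.00022115,
        0.00011435]), 'joint_torque': array([-5.29911244e-05, -3.86497378e+01, -3.22962427e+01,  7.03247753e-02,
        3.39624588e-02, -4.66332312e-05]), 'position': array([ 0.19640013, -0.53977375,  0.18102719]), 'tool_rot': array([[ 9.39782984e-01,  3.41771681e-01, -2.45735554e-04],
       [ 3.41771602e-01, -9.39781568e-01,  1.66633012e-03],
       [ 3.38566701e-04, -1.64997412e-03, -9.99998581e-01]]), 'wrist_force': array([ 0.21811849, -1.24110413, -0.53584263]), 'moment': array([0.01848621, 0.05320952, 0.0067028 ]), 'grip_force': 0.0, 'gripper_width': 1.003876663797675}
```

View pics/top0.png

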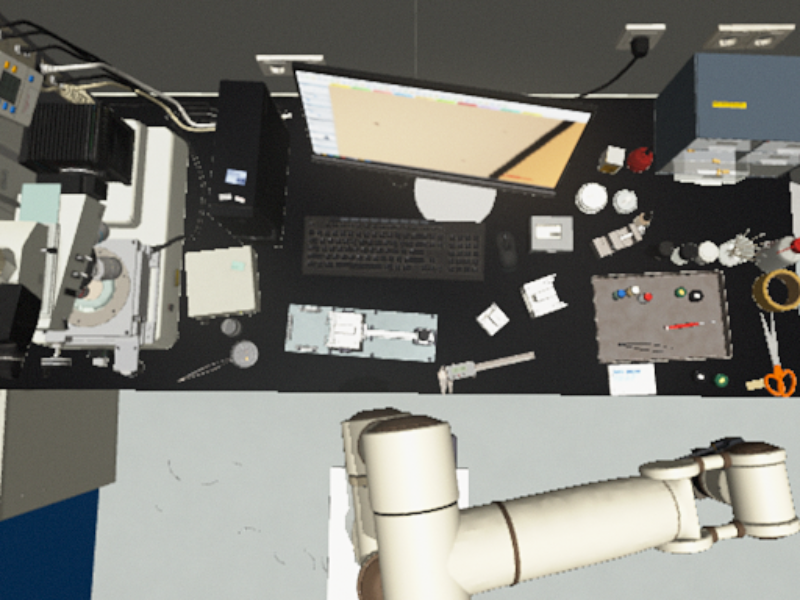

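View pics/scene0.png

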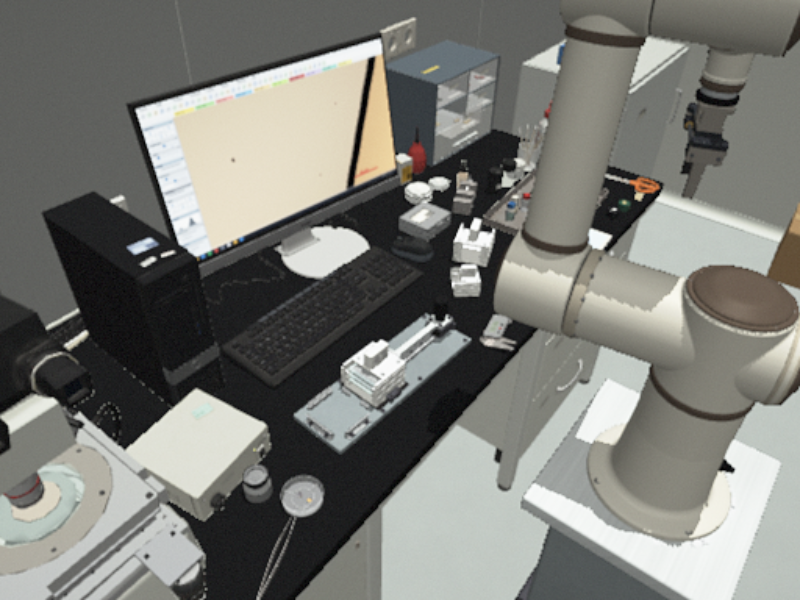

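Top view: the bench spans (285–438, 305–360) with its dock at the left. The large cassette is at (545,295), the small look-alike at (492,318), and the knob near (425,335). Next I get coarse positions from the depth.

```bash
python3 - <<'E'
from h import *
z=np.load('top0.npz'); C=cloud(z['p'],z['d'],dict(vfov=z['vfov'],cx=z['cx'],cy=z['cy']),z['T'])
p=z['p'].astype(int)
def reg(u0,u1,v0,v1,zl,zh,br=0):
    s=np.s_[int(v0*.64):int(v1*.64),int(u0*.64):int(u1*.64)]
    P=C[s].reshape(-1,3);k=(P[:,2]>zl)&(P[:,2]<zh)&(p[s].min(-1).ravel()>br); return P[k]
for nm,a in dict(cass=(515,575,268,325,.03,.075),grip=(515,575,268,325,.077,.1),bench=(275,450,295,370,.004,.02,90),knob=(405,440,315,350,.075,.11),fullgrip=(320,370,300,350,.09,.11),small=(470,515,295,340,.02,.09),box=(525,580,210,255,.02,.06)).items():
    P=reg(*a)
    if len(P)<3: print(nm,len(P));continue
    r=cv2.minAreaRect((P[:,:2]*1000).astype(np.float32)); print(nm,len(P),P.mean(0).round(4),'rect',np.round(r[0],1),np.round(r[1],1),round(r[2],1),'zmax',P[:,2].max().round(4))
cv2.imwrite('pics/c.png',cv2.resize(z['p'][165:245,165:395,::-1],(800,278),interpolation=cv2.INTER_CUBIC))
print(arm.camera_model('wrist'))
E
```

```text
cass 333 [ 0.5445 -0.3258  0.0529] rect [ 549.1 -335. ] [79.9 81. ] 20.7 zmax 0.0746
grip 69 [ 0.5456 -0.3276  0.0856] rect [ 545.9 -328.1] [18.5 45.1] 20.6 zmax 0.0923
bench 1913 [0.458  0.0909 0.0124] rect [457.1  75.5] [390.9 122.6] 84.6 zmax 0.02
knob 46 [ 0.4509 -0.0538  0.0971] rect [451.  -53.4] [24.6 21.1] 1.0 zmax 0.1075
fullgrip 71 [0.4623 0.1229 0.0986] rect [463.  122.9] [46.  18.1] 86.9 zmax 0.1067
small 185 [ 0.4903 -0.2173  0.0399] rect [ 494.5 -215. ] [54.5 56.3] 40.7 zmax 0.0656
box 602 [ 0.6983 -0.3563  0.0339] rect [ 698.5 -356.9] [98.2 83.7] 89.6 zmax 0.0442
{'vfov': 61.775495869671076, 'cx': 255.91339219649274, 'cy': 189.28790567878215, 'mount': array([[ 9.90099527e-04,  9.59446980e-01,  2.81887411e-01,
         7.95482889e-02],
       [ 9.99999484e-01, -8.86387490e-04, -4.95436159e-04,
         4.07171648e-05],
       [-2.25483252e-04,  2.81887756e-01, -9.59447363e-01,
        -2.03020568e-01],
       [ 0.00000000e+00,  0.00000000e+00,  0.00000000e+00,
         1.00000000e+00]])}
```

View pics/c.png

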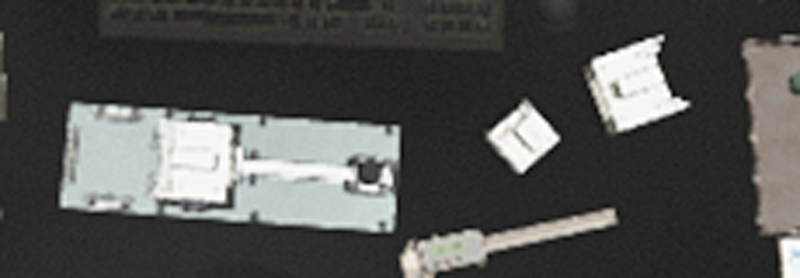

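Measured: the grip is centred at (546,-328) mm with its top at z 86 (expected 86) and the cassette yaw is +20.6°. The mouth faces world -y. The full cassette's grip top is at z 99 as given, and the dock is near (0.469, 0.213). I now move over the cassette.

>>> play_rows(moves="0.956 -0.19 -0.143 0;0.956 -0.19 -0.143 0;0.956 -0.19 -0.143 0;0.956 -0.19 -0.143 0;0.956 -0.19 -0.143 0;0.956 -0.19 -0.143 0;0.956 -0.19 -0.143 0;0.956 -0.19 -0.143 0", grip=1)

```text
t: 0.77
position: [0.3975, -0.4179, 0.2159]
tool_rot: [[0.94, 0.342, -0.0], [0.342, -0.94, 0.001], [-0.0, -0.001, -1.0]]
wrist_force: [-0.1, 0.1, -0.4]
gripper_width: 1.001
grip_force: 0.0
```

>>> play_rows(moves="0.956 -0.19 -0.143 0;0.956 -0.19 -0.143 0;0.956 -0.19 -0.143 0;0.956 -0.19 -0.143 0;0.956 -0.19 -0.143 0;0.956 -0.19 -0.143 0;0 0 0 -1;0 0 0 -1")

```text
t: 1.43
position: [0.5478, -0.3267, 0.2415]
tool_rot: [[0.863, 0.506, -0.0], [0.506, -0.863, 0.001], [-0.0, -0.001, -1.0]]
wrist_force: [-0.2, -0.2, -0.8]
gripper_width: 1.002
grip_force: 0.0
```

>>> play_rows(moves="0 0 0 -1;0 0 0 -1;0 0 0 -1;0 0 0 -1;0 0 0 -1;0 0 0 -1;0 0 0 -1;0 0 0 -1")

```text
t: 2.1
position: [0.5463, -0.3279, 0.2413]
tool_rot: [[0.338, 0.941, -0.001], [0.941, -0.338, 0.001], [0.0, -0.001, -1.0]]
wrist_force: [-0.3, 0.0, 0.1]
gripper_width: 1.003
grip_force: 0.0
```

>>> play_rows(moves="0 0 0 -1;0 0 0 -1;0 0 0 -1;0 0 0 -1;0 0 0 -1;0 0 0 -1;0 0 0 -1;0 0 0 -1")

```text
t: 2.77
position: [0.5463, -0.3279, 0.2412]
tool_rot: [[-0.346, 0.938, -0.001], [0.938, 0.346, 0.001], [0.001, -0.001, -1.0]]
wrist_force: [0.6, 0.1, 0.2]
gripper_width: 0.999
grip_force: 0.0
```

>>> play_rows(moves="0 0 0 0;0 0 0 0")

```text
t: 2.93
position: [0.5464, -0.328, 0.2415]
tool_rot: [[-0.339, 0.941, -0.001], [0.941, 0.339, 0.001], [0.001, -0.0, -1.0]]
wrist_force: [0.3, -0.5, 0.6]
gripper_width: 0.997
grip_force: 0.0
```

```bash
python3 - <<'E'
from h import *
p,d,m,T=grab('wrist'); cv2.imwrite('pics/w1.png',p[...,::-1]); C=cloud(p,d,m,T)
br=p.min(-1)
def fit(zl,zh,c,r,b=0):
    k=(C[...,2]>zl)&(C[...,2]<zh)&(np.hypot(C[...,0]-c[0],C[...,1]-c[1])<r)&(br>b)
    P=C[k]; R=cv2.minAreaRect((P[:,:2]*1000).astype(np.float32)); print(len(P),P.mean(0).round(4),R)
fit(.08,.092,(.546,-.328),.06)
fit(.05,.06,(.546,-.328),.06)
fit(.02,.092,(.546,-.328),.07)
E
```

```text
611 [ 0.5454 -0.3267  0.0859] ((545.4303588867188, -327.6289978027344), (17.54791831970215, 45.81631088256836), 20.188053131103516)
2392 [ 0.5443 -0.323   0.0542] ((548.0806884765625, -333.9447021484375), (79.01844024658203, 79.23973846435547), 20.992843627929688)
3330 [ 0.545  -0.3249  0.0591] ((548.4901733398438, -334.8067626953125), (79.46424102783203, 80.98082733154297), 20.7209529876709)
```

View pics/w1.png

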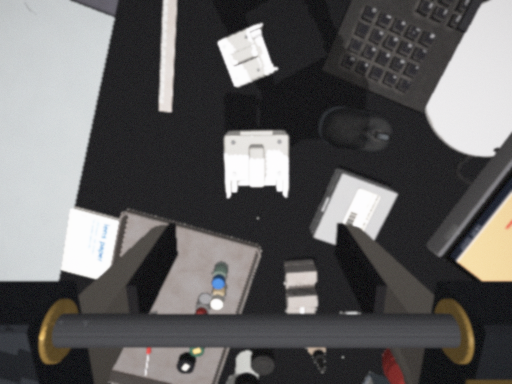

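Wrist view: the cassette is at (256,165) with its mouth toward image-down (world -y). Its grip is at (545.4,-327.7), yaw 20.5°, which agrees with the top view. The roof is at z 54, so I descend to TCP z 58 and grip.

>>> play_rows(moves="0.02 -0.028 0.8 -0.14;0 0 1 0;0 0 1 0;0 0 1 0;0 0 1 0;0 0 0.8 0;0 0 0.35 0;0 0 0.15 0")

```text
t: 3.65
position: [0.5442, -0.3267, 0.0565]
tool_rot: [[-0.352, 0.936, -0.003], [0.936, 0.352, 0.003], [0.004, -0.002, -1.0]]
wrist_force: [0.0, 0.5, 0.6]
gripper_width: 1.002
grip_force: 0.0
```

>>> play_rows(moves="0 0 0 0;0 0 0 0;0 0 0 0;0 0 0 0;0 0 0 0;0 0 0 0;0 0 0 0;0 0 0 0", grip=0, grip_force=30)

```text
t: 4.32
position: [0.5456, -0.3279, 0.0591]
tool_rot: [[-0.353, 0.936, 0.0], [0.936, 0.353, -0.0], [-0.0, 0.0, -1.0]]
wrist_force: [0.8, 0.1, -0.5]
gripper_width: 0.441
grip_force: 0.0
```

>>> play_rows(moves="0 0 0 0;0 0 0 0;0 0 0 0;0 0 0 0;0 0 0 0;0 0 0 0")

```text
t: 4.82
position: [0.5456, -0.3279, 0.0589]
tool_rot: [[-0.353, 0.936, 0.0], [0.936, 0.353, 0.0], [0.0, 0.0, -1.0]]
wrist_force: [0.5, 0.5, -0.3]
gripper_width: 0.008
grip_force: 0.0
```

>>> play_rows(moves="0 0 -0.3 0;0 0 -0.8 0;0 0 -1 0;0 0 -1 0;0 0 -1 0;0 0 -0.9 0;0 0 0 0;0 0 0 0")

```text
t: 5.48
position: [0.5467, -0.3288, 0.212]
tool_rot: [[-0.353, 0.936, 0.004], [0.936, 0.353, -0.003], [-0.005, 0.002, -1.0]]
wrist_force: [-0.4, -0.3, 0.8]
gripper_width: 0.003
grip_force: 0.0
```

The fingers closed on nothing, so I look again.

```bash
python3 - <<'E'
from h import *
p,d,m,T=grab('wrist'); a=p[...,::-1]; C=cloud(p,d,m,T)
q,d2,m2,T2=grab('scene'); 
cv2.imwrite('pics/w2.png',np.hstack([cv2.resize(a,(400,300)),cv2.resize(q[90:240,220:420,::-1],(400,300))]))
k=(C[...,2]>.08)&(C[...,2]<.092)&(np.hypot(C[...,0]-.546,C[...,1]+.328)<.06)
P=C[k]; print(len(P),P.mean(0))
if len(P)>3: print(cv2.minAreaRect((P[:,:2]*1000).astype(np.float32)))
o=arm.get_obs(); print(o['q'],o['gripper_width'])
E
```

```text
719 [ 0.54533843 -0.32641656  0.08589516]
((545.9226684570312, -327.5606384277344), (18.2395076751709, 45.74163055419922), 21.142648696899414)
[-7.30617460e-01  3.00476539e-01  1.37868123e+00  1.61155795e-05
  1.46404827e+00 -1.09166394e+00] 0.005985935499807502
```

View pics/w2.png

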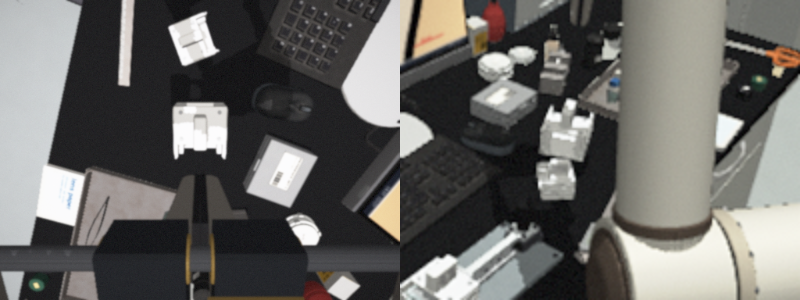

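```bash
python3 - <<'E'
from h import *
p,d,m,T=grab('wrist'); C=cloud(p,d,m,T); o=arm.get_obs(); print(o['position'])
L=(C-o['position'])@o['tool_rot']
k=(d>0)&(d<.26)&(C[...,2]>.13); P=L[k]; print(len(P))
i=np.argsort(-P[:,2])[:12]; print(P[i].round(4))
for zz in(-.1,-.08,-.06,-.04,-.02,0):
    Q=P[abs(P[:,2]-zz)<.01]
    if len(Q): print(zz,len(Q),Q.min(0).round(3),Q.max(0).round(3))
for n in('scene','top'):
    p,d,m,T=grab(n); C=cloud(p,d,m,T); L=(C-o['position'])@o['tool_rot']
    k=(d>0)&(np.hypot(L[...,0],L[...,1])<.12)&(L[...,2]<.08)&(L[...,2]>-.3); P=L[k]; print(n,len(P))
    if len(P):
        for zz in np.arange(-.3,.08,.03):
            Q=P[abs(P[:,2]-zz)<.015]
            if len(Q): print(zz.round(2),len(Q),Q.min(0).round(3),Q.max(0).round(3))
E
```

```text
[ 0.54478119 -0.32723347  0.20727558]
38249
[[ 0.0092 -0.0039 -0.0331]
 [ 0.0095  0.0007 -0.0339]
 [ 0.0083  0.0081 -0.034 ]
 [ 0.0096 -0.0022 -0.0341]
 [ 0.0084 -0.0085 -0.0341]
 [ 0.0096 -0.0011 -0.0342]
 [ 0.0097 -0.0028 -0.0342]
 [ 0.0084 -0.0079 -0.0342]
 [ 0.0085  0.0063 -0.0343]
 [ 0.0097 -0.0005 -0.0343]
 [ 0.0097  0.0001 -0.0343]
 [ 0.0097 -0.0016 -0.0343]]
-0.1 1314 [-0.013 -0.018 -0.11 ] [ 0.012  0.017 -0.09 ]
-0.08 1784 [-0.01  -0.018 -0.09 ] [ 0.011  0.017 -0.07 ]
-0.06 1029 [ 0.008 -0.015 -0.07 ] [ 0.01   0.015 -0.05 ]
-0.04 517 [ 0.008 -0.014 -0.05 ] [ 0.01   0.013 -0.033]
scene 1946
-0.3 80 [ 0.    -0.005 -0.3  ] [ 0.04   0.046 -0.285]
-0.27 200 [-0.004 -0.014 -0.285] [ 0.042  0.05  -0.255]
-0.24 194 [ 0.012 -0.026 -0.255] [ 0.043  0.037 -0.225]
-0.21 245 [-0.008 -0.039 -0.225] [ 0.045  0.038 -0.195]
-0.18 222 [-0.018 -0.039 -0.195] [ 0.031  0.019 -0.165]
-0.15 576 [-0.029 -0.054 -0.165] [ 0.039  0.096 -0.135]
-0.12 194 [-0.029 -0.055 -0.135] [ 0.039  0.086 -0.105]
-0.09 110 [-0.01  -0.017 -0.105] [ 0.018  0.02  -0.076]
-0.06 93 [-0.004 -0.014 -0.075] [ 0.017  0.017 -0.045]
-0.03 32 [ 0.008 -0.011 -0.045] [ 0.016  0.014 -0.031]
top 897
-0.3 29 [ 0.012 -0.034 -0.299] [ 0.036  0.014 -0.285]
-0.27 110 [-0.003 -0.038 -0.284] [ 0.038  0.019 -0.255]
-0.24 44 [-0.002 -0.038 -0.255] [ 0.038  0.016 -0.238]
-0.21 121 [-0.024 -0.041 -0.223] [ 0.037  0.02  -0.198]
-0.18 89 [-0.028 -0.091 -0.192] [ 0.03   0.093 -0.165]
-0.15 467 [-0.032 -0.095 -0.165] [ 0.032  0.094 -0.135]
-0.12 25 [-0.02  -0.069 -0.135] [ 0.031  0.085 -0.125]
-0.06 4 [ 0.009  0.003 -0.067] [ 0.01   0.007 -0.049]
-0.03 8 [ 0.008 -0.011 -0.044] [ 0.01   0.009 -0.034]
```

All three cameras agree that the real fingertips sit about 33 mm behind the reported TCP, with x and y centred. That means the first try closed above the grip. I will correct for this and put the tips at z ≈ 59 mm, which is a reported z of about 26 mm.

>>> play_rows(moves="0 0 0 0;0 0 0 0;0 0 0 0;0 0 0 0;0 0 0 0;0 0 0 0;0 0 0 0;0 0 0 0", grip=0.6)

```text
t: 6.4
position: [0.5456, -0.3279, 0.209]
tool_rot: [[-0.353, 0.936, 0.0], [0.936, 0.353, -0.0], [-0.0, 0.0, -1.0]]
wrist_force: [-0.6, 0.7, 0.2]
gripper_width: 0.568
grip_force: 0.0
```

>>> play_rows(moves="0 0 0.8 0;0 0 1 0;0 0 1 0;0 0 1 0;0 0 1 0;0 0 0.7 0;0 0 0.35 0;0 0 0.15 0")

```text
t: 7.07
position: [0.5444, -0.3269, 0.0268]
tool_rot: [[-0.353, 0.936, -0.003], [0.936, 0.353, 0.002], [0.003, -0.002, -1.0]]
wrist_force: [0.5, 0.5, 0.4]
gripper_width: 0.596
grip_force: 0.0
```

>>> play_rows(moves="0 0 0.06 0;0 0 0 0;0 0 0 0;0 0 0 0;0 0 0 0;0 0 0 0;0 0 0 0;0 0 0 0", grip=0, grip_force=30)

```text
t: 7.73
position: [0.5462, -0.3282, 0.028]
tool_rot: [[-0.353, 0.936, 0.001], [0.936, 0.353, -0.001], [-0.001, 0.001, -1.0]]
wrist_force: [0.3, -0.5, 3.0]
gripper_width: 0.196
grip_force: 30.0
```

>>> play_rows(moves="0 0 0 0;0 0 0 0")

```text
t: 7.9
position: [0.5462, -0.3282, 0.028]
tool_rot: [[-0.353, 0.936, 0.001], [0.936, 0.353, -0.001], [-0.001, 0.001, -1.0]]
wrist_force: [1.0, 0.6, 5.5]
gripper_width: 0.195
grip_force: 30.0
```

Gripped at 0.195, which is 18 mm, matching the grip. I lift and travel to a spot beside the bench where the wrist camera sees it past the held cassette.

>>> play_rows(moves="0 0 -0.3 0;0 0 -0.8 0;0 0 -1 0;0 0 -1 0;0 0 -1 0;0 0 -1 0;0 0 -1 0;0.6 0 -0.6 0")

```text
t: 8.57
position: [0.5396, -0.3136, 0.2314]
tool_rot: [[-0.351, 0.936, 0.002], [0.936, 0.351, -0.004], [-0.004, 0.001, -1.0]]
wrist_force: [0.2, -0.3, -0.8]
gripper_width: 0.193
grip_force: 30.0
```

>>> play_rows(moves="1 -0.05 0 0;1 -0.05 0 0;1 -0.05 0 0;1 -0.05 0 0;1 -0.05 0 0;1 -0.05 0 0;1 -0.05 0 0;1 -0.05 0 0")

```text
t: 9.23
position: [0.4416, -0.0893, 0.2275]
tool_rot: [[-0.353, 0.936, -0.002], [0.936, 0.353, 0.001], [0.001, -0.001, -1.0]]
wrist_force: [0.3, 0.9, -1.5]
gripper_width: 0.193
grip_force: 30.0
```

>>> play_rows(moves="1 -0.05 0 0;1 -0.05 0 0;1 -0.05 0 0;1 -0.05 0 0;1 -0.05 0 0;1 -0.05 0 0;0.6 0 0 0;0.3 0 0 0.5")

```text
t: 9.9
position: [0.3598, 0.1016, 0.2277]
tool_rot: [[-0.314, 0.949, -0.002], [0.949, 0.314, 0.0], [0.001, -0.001, -1.0]]
wrist_force: [0.6, -0.4, -1.7]
gripper_width: 0.196
grip_force: 30.0
```

>>> play_rows(moves="0 0 0 1;0 0 0 1;0 0 0 1;0 0 0 1;0 0 0 0.5;0 0 0 0;0 0 0 0;0 0 0 0")

```text
t: 10.57
position: [0.3613, 0.0997, 0.2279]
tool_rot: [[0.074, 0.997, -0.001], [0.997, -0.074, -0.0], [-0.0, -0.001, -1.0]]
wrist_force: [-0.2, -0.2, -1.2]
gripper_width: 0.196
grip_force: 30.0
```

```bash
python3 - <<'E'
from h import *
p,d,m,T=grab('wrist'); cv2.imwrite('pics/w3.png',p[...,::-1]); o=arm.get_obs(); print(o['position'],o['tool_rot'],o['gripper_width'],o['q'])
C=cloud(p,d,m,T); np.savez('w3.npz',p=p,C=C,pos=o['position'],R=o['tool_rot'])
E
```

```text
[0.36140803 0.09967599 0.2279717 ] [[ 7.43840707e-02  9.97229493e-01 -5.90986387e-04]
 [ 9.97229662e-01 -7.43841209e-02 -6.33865012e-05]
 [-1.07170891e-04 -5.84634209e-04 -9.99999823e-01]] 0.19212582919199914 [-5.63314088e-02 -4.32708854e-01  2.03762748e+00 -9.66137732e-05
  1.53726051e+00  1.81247271e-02]
```

View pics/w3.png

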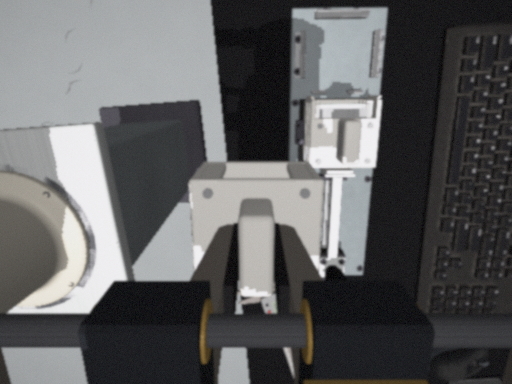

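The view shows the dock with its back stop at (340,15) and guides at (298,55) and (376,55). The full cassette's grip is at (350,140), and the held cassette is square in the fingers.

```bash
python3 - <<'E'
from h import *
z=np.load('w3.npz'); C=z['C'];p=z['p']; pos,R=z['pos'],z['R']; u,v=np.meshgrid(range(512),range(384))
box=lambda a,b,c,e:(u>=a)&(u<=b)&(v>=c)&(v<=e)
def rect(k,n):
    P=C[k]; r=cv2.minAreaRect((P[:,:2]*1000).astype(np.float32)); print(n,len(P),P.mean(0).round(4),np.round(r[0],1),np.round(r[1],1),round(r[2],2))
rect(box(320,370,110,170)&(C[...,2]>.093)&(C[...,2]<.105),'grip')
for n,b in dict(back=(312,372,5,22),gl=(290,308,25,85),gr=(366,386,25,85)).items():
    rect(box(*b)&(C[...,2]>.018)&(C[...,2]<.034),n)
# bench edges: plate z~.012, rows 25..270
k=(C[...,2]>.007)&(C[...,2]<.017)&(p.min(-1)>60)&box(280,400,0,290)
rows={}
for s,f,rg in(('L',np.min,(20,160)),('R',np.max,(20,265))):
    pts=[]
    for r in range(*rg):
        c=np.where(k[r])[0]
        if len(c): pts.append(C[r,f(c)])
    pts=np.array(pts); 
    for _ in range(4):
        a=np.polyfit(pts[:,1],pts[:,0],1); e=pts[:,0]-np.polyval(a,pts[:,1]); pts=pts[abs(e)<max(.0012,1.5*e.std())]
    print(s,len(pts),'yaw',-np.degrees(np.arctan(a[0])),'x at y=.21',np.polyval(a,.21))
# held cassette in tool frame
L=(C-pos)@R
k=box(180,330,155,300)&(L[...,2]<.03)&(L[...,2]>-.08)
for a in np.arange(-.08,.03,.01):
    q=k&(abs(L[...,2]-a)<.005); 
    if q.sum()>20: P=L[q]; print(a.round(3),len(P),P.min(0).round(4),P.max(0).round(4))
E
```

```text
grip 789 [0.4609 0.125  0.0987] [461.7 124.5] [45.5 18.6] 87.02
back 471 [0.4707 0.2603 0.026 ] [470.5 260.8] [ 7.7 60.1] 86.3
gl 259 [0.4242 0.221  0.0249] [424.4 220.5] [51.9  7.1] 86.43
gr 396 [0.5106 0.2155 0.0239] [511.1 215. ] [51.8  8. ] 87.08
L 140 yaw -3.6278024601023957 x at y=.21 0.4120620048456895
R 168 yaw -3.6732394892708773 x at y=.21 0.5223445586262427
-0.08 444 [-0.0104 -0.0254 -0.08  ] [ 0.011   0.0246 -0.075 ]
-0.07 776 [-0.0109 -0.0248 -0.075 ] [ 0.0108  0.0241 -0.065 ]
-0.06 3390 [-0.0221 -0.0241 -0.065 ] [ 0.0239  0.0229 -0.055 ]
-0.05 629 [-0.0205 -0.0229 -0.055 ] [ 0.024  0.022 -0.045]
-0.04 484 [ 0.0081 -0.0227 -0.045 ] [ 0.0241  0.0215 -0.035 ]
-0.03 6360 [-0.0248 -0.0389 -0.035 ] [ 0.0339  0.038  -0.025 ]
-0.02 555 [-0.0265 -0.0404 -0.025 ] [ 0.0338  0.0395 -0.015 ]
-0.01 215 [ 0.0299 -0.0384 -0.015 ] [ 0.0338  0.0375 -0.005 ]
-0.0 199 [ 0.0284 -0.0384 -0.0049] [0.0338 0.0375 0.0049]
0.01 171 [ 0.0286 -0.0386  0.0051] [0.0339 0.0375 0.015 ]
0.02 1203 [ 0.0217 -0.0376  0.015 ] [0.0338 0.0373 0.025 ]
```

```bash
python3 - <<'E'
from h import *
z=np.load('w3.npz'); C=z['C'];p=z['p']; pos,R=z['pos'],z['R']; u,v=np.meshgrid(range(512),range(384))
k=(C[...,2]>.007)&(C[...,2]<.017)&(p.min(-1)>60)&(u>280)&(u<400)&(v<290)
e=[C[np.where(k[:60,c])[0].min(),c] for c in list(range(296,314))+list(range(370,384)) if k[:60,c].any()]; e=np.array(e); print('far end',np.median(e[:18],0).round(4),np.median(e[18:],0).round(4))
e=[C[np.where(k[200:,c])[0].max()+200,c] for c in range(346,362)if k[200:,c].any()]; print('near end',np.array(e).round(4)[::3])
for r in range(5,26,2): print(r,C[r,340].round(4),p[r,340])
# lips / things above plate between dock and full cassette
q=(C[...,2]>.016)&(C[...,2]<.034)&(u>290)&(u<390)&(v>85)&(v<110)
print('lips',[C[j,i].round(3).tolist() for j,i in np.argwhere(q)[::12]][:14])
L=(C-pos)@R
for n,a,b in(('roof',-.035,-.025),('griptop',-.068,-.055)):
    s=(L[...,2]>a)&(L[...,2]<b)&(abs(L[...,0])<.05)&(abs(L[...,1])<(.05 if n=='roof' else .009)); P=L[s]; r=cv2.minAreaRect((P[:,:2]*1000).astype(np.float32)); print(n,np.median(P,0).round(4),r)
E
```

```text
far end [0.4308 0.2718 0.0112] [0.5141 0.2655 0.0126]
near end [[ 0.4806 -0.0827  0.0131]
 [ 0.4851 -0.0833  0.0127]
 [ 0.4892 -0.0828  0.0141]
 [ 0.4942 -0.0845  0.0118]
 [ 0.4985 -0.0845  0.0123]
 [ 0.5027 -0.0845  0.0128]]
5 [0.4743 0.2741 0.0025] [23 23 27]
7 [0.4748 0.2724 0.0005] [ 95  98 102]
9 [0.4683 0.2647 0.0265] [152 155 156]
11 [0.4677 0.2622 0.0288] [156 154 155]
13 [0.4682 0.2606 0.027 ] [134 134 135]
15 [0.4684 0.2587 0.0262] [126 127 126]
17 [0.4696 0.2576 0.0211] [112 111 112]
19 [0.4718 0.2572 0.0125] [141 146 149]
21 [0.4714 0.2548 0.0138] [169 177 180]
23 [0.4716 0.2527 0.0134] [170 180 181]
25 [0.4719 0.2508 0.012 ] [171 179 184]
lips [[0.435, 0.18, 0.02], [0.449, 0.179, 0.019], [0.489, 0.176, 0.02], [0.442, 0.178, 0.021], [0.481, 0.175, 0.022], [0.434, 0.178, 0.022], [0.449, 0.176, 0.023], [0.489, 0.174, 0.023], [0.441, 0.176, 0.022], [0.482, 0.173, 0.022], [0.436, 0.175, 0.021], [0.5, 0.167, 0.026], [0.473, 0.166, 0.02], [0.487, 0.165, 0.02]]
roof [ 0.0185  0.0004 -0.0263] ((4.555118560791016, -0.4551048278808594), (58.65313720703125, 76.90825653076172), 0.11441410332918167)
griptop [ 0.0028 -0.0002 -0.058 ] ((0.8815650939941406, -0.04980182647705078), (45.96510314941406, 17.895994186401367), 0.0069891782477498055)
```

The full cassette is turned mouth to +y, so its grip is at bench y = 31. With that, the grip, back stop, lips and bench ends all agree: the dock is at (467.8, 220.1) mm with yaw -3.6°. The cassette origin sits at tool (-2.2, -0.3) mm, and its bottom is 28 mm beyond the reported TCP. I move above the dock and stop at z 0.13 to check.

>>> play_rows(moves="0 0 0 -0.13;0.86 0.66 0 0;0.86 0.66 0 0;0.86 0.66 0 0;0.86 0.66 0 0;0.86 0.66 0 0;0 0 0 0;0 0 0 0")

```text
t: 11.28
position: [0.4687, 0.2228, 0.2271]
tool_rot: [[0.061, 0.998, -0.002], [0.998, -0.061, -0.001], [-0.001, -0.002, -1.0]]
wrist_force: [0.3, -0.6, -2.0]
gripper_width: 0.189
grip_force: 30.0
```

>>> play_rows(moves="0 0 0.8 0;0 0 0.8 0;0 0 0.5 0;0 0 0 0;0 0 0 0;0 0 0 0;0 0 0 0;0 0 0 0")

```text
t: 11.95
position: [0.4697, 0.2222, 0.1668]
tool_rot: [[0.064, 0.998, 0.003], [0.998, -0.064, 0.001], [0.001, 0.003, -1.0]]
wrist_force: [0.7, -0.1, -1.0]
gripper_width: 0.195
grip_force: 30.0
```

```bash
python3 - <<'E'
from h import *
o=arm.get_obs(); print(o['position'],np.degrees(np.arctan2(o['tool_rot'][1,1],o['tool_rot'][0,1])))
p,d,m,T=grab('wrist'); cv2.imwrite('pics/w4.png',p[...,::-1]); C=cloud(p,d,m,T); pos,R=o['position'],o['tool_rot']
np.savez('w4.npz',p=p,C=C,pos=pos,R=R)
L=(C-pos)@R
# height above table of relevant things, in tool frame
hz=C[...,2]
for n,k in dict(guideL=(hz>.019)&(hz<.034)&(L[...,1]<-.037)&(L[...,1]>-.055)&(abs(L[...,0])<.06),guideR=(hz>.019)&(hz<.034)&(L[...,1]>.037)&(L[...,1]<.055)&(abs(L[...,0])<.06),back=(hz>.019)&(hz<.034)&(abs(L[...,1])<.036)&(L[...,0]>.03)&(L[...,0]<.06)).items():
    P=L[k]; print(n,len(P),*( [P.min(0).round(4),P.max(0).round(4)] if len(P) else []))
E
```

```text
[0.4696544  0.22220294 0.16679682] -3.66868792193535
guideL 79 [ 0.0095 -0.0488  0.1387] [ 0.0215 -0.0417  0.1475]
guideR 77 [0.01   0.0385 0.1388] [0.0216 0.0446 0.1477]
back 335 [ 0.0348 -0.0317  0.1368] [0.0412 0.0279 0.1467]
```

View pics/w4.png

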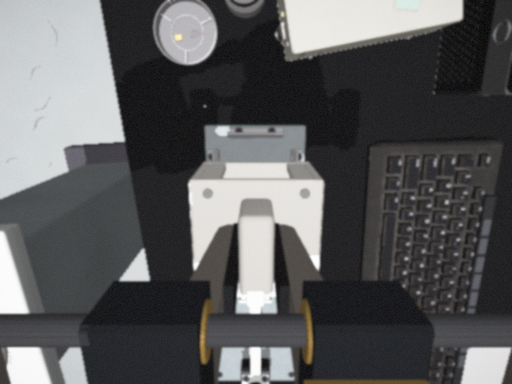

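The image shows the back stop at (255,130) and guide tops at (212,155) and (298,155). The hand is about 1.8 mm too far in +x relative to the guide midline, so I correct that and go down in two stages.

>>> play_rows(moves="-0.017 -0.055 0.5 0;0 0 0.5 0;0 0 0.5 0;0 0 0.3 0;0 0 0 0;0 0 0 0;0 0 0 0;0 0 0 0")

```text
t: 12.67
position: [0.468, 0.222, 0.1124]
tool_rot: [[0.064, 0.998, 0.002], [0.998, -0.064, 0.0], [0.001, 0.002, -1.0]]
wrist_force: [-0.2, 0.1, -2.0]
gripper_width: 0.196
grip_force: 30.0
```

```bash
python3 - <<'E'
from h import *
o=arm.get_obs(); print(o['position'],o['tool_rot'][:,2],np.degrees(np.arctan2(o['tool_rot'][1,1],o['tool_rot'][0,1])))
for i in range(2):
    p,d,m,T=grab('wrist'); o=arm.get_obs(); C=cloud(p,d,m,T); pos,R=o['position'],o['tool_rot']; print(pos,R[:,2].round(4))
    L=(C-pos)@R; hz=C[...,2]
    for n,k in dict(guideL=(hz>.019)&(hz<.034)&(L[...,1]<-.037)&(L[...,1]>-.055)&(abs(L[...,0])<.06),guideR=(hz>.019)&(hz<.034)&(L[...,1]>.037)&(L[...,1]<.055)&(abs(L[...,0])<.06),back=(hz>.019)&(hz<.034)&(abs(L[...,1])<.036)&(L[...,0]>.03)&(L[...,0]<.06),front=(abs(L[...,1])<.036)&(L[...,2]>-.01)&(L[...,2]<.02)&(L[...,0]>.02)&(L[...,0]<.06),
      plate=(hz>.007)&(hz<.017)&(p.min(-1)>60)&(abs(L[...,0])<.09)&(abs(L[...,1])<.08)).items():
        P=L[k]; print(n,len(P),*( [np.percentile(P,2,axis=0).round(4),np.percentile(P,98,axis=0).round(4)] if len(P) else []))
E
```

```text
[0.46797758 0.22199294 0.1124358 ] [ 2.17153283e-03  4.85010018e-04 -9.99997525e-01] -3.660459924894447
[0.46788371 0.22193982 0.11230608] [ 2.e-03  5.e-04 -1.e+00]
guideL 16 [ 0.0205 -0.0464  0.0857] [ 0.022  -0.0401  0.0931]
guideR 15 [0.0203 0.0403 0.0856] [0.0221 0.0465 0.0931]
back 463 [ 0.0357 -0.0285  0.0823] [0.042  0.0287 0.0904]
front 501 [ 0.029  -0.0352 -0.0096] [0.0337 0.0351 0.0196]
plate 3263 [ 0.0187 -0.0537  0.0968] [0.0479 0.0542 0.1032]
[0.46772451 0.22191979 0.11214684] [ 1.7e-03  4.0e-04 -1.0e+00]
guideL 16 [ 0.0205 -0.0463  0.0851] [ 0.022  -0.0399  0.0929]
guideR 15 [0.0205 0.0404 0.0865] [0.0219 0.0467 0.0927]
back 463 [ 0.0357 -0.0283  0.082 ] [0.042  0.0288 0.0902]
front 505 [ 0.0287 -0.0353 -0.0095] [0.0337 0.0351 0.0197]
plate 3269 [ 0.0187 -0.0535  0.0967] [0.0479 0.0543 0.103 ]
```

Now centred: the guides are at -40.1 and +40.3, and the back face gap is about 1.9 mm. I lower it.

>>> play_rows(moves="0 0 0.4 0;0 0 0.4 0;0 0 0.4 0;0 0 0.3 0;0 0 0.2 0;0 0 0.2 0;0 0 0 0;0 0 0 0")

```text
t: 13.43
position: [0.4669, 0.2217, 0.0539]
tool_rot: [[0.064, 0.998, -0.001], [0.998, -0.064, -0.0], [-0.0, -0.001, -1.0]]
wrist_force: [0.4, -0.8, -1.2]
gripper_width: 0.195
grip_force: 30.0
```

>>> play_rows(moves="0 0 0.15 0;0 0 0.1 0;0 0 0.1 0;0 0 0 0;0 0 0 0;0 0 0 0;0 0 0 0")

```text
t: 14.02
position: [0.4673, 0.2218, 0.0439]
tool_rot: [[0.064, 0.998, 0.0], [0.998, -0.064, 0.0], [0.0, 0.0, -1.0]]
wrist_force: [0.7, 0.0, -2.5]
gripper_width: 0.191
grip_force: 30.0
```

>>> play_rows(moves="0 0 0.05 0;0 0 0.05 0;0 0 0 0;0 0 0 0;0 0 0 0")

```text
t: 14.43
position: [0.4672, 0.2217, 0.0407]
tool_rot: [[0.064, 0.998, 0.0], [0.998, -0.064, -0.0], [-0.0, 0.0, -1.0]]
wrist_force: [0.8, 0.0, -2.9]
gripper_width: 0.195
grip_force: 30.0
```

>>> play_rows(moves="0 0 0.04 0;0 0 0.03 0;0 0 0 0;0 0 0 0;0 0 0 0")

```text
t: 14.85
position: [0.4673, 0.2218, 0.0399]
tool_rot: [[0.064, 0.998, 0.0], [0.998, -0.064, -0.0], [-0.0, 0.0, -1.0]]
wrist_force: [-2.7, -0.8, 8.4]
gripper_width: 0.195
grip_force: 30.0
```

Contact at z 39.9, as predicted (40). I release, rise and look.

>>> play_rows(moves="0 0 0 0;0 0 0 0;0 0 0 0;0 0 0 0;0 0 0 0;0 0 0 0;0 0 0 0;0 0 0 0", grip=0.6)

```text
t: 15.52
position: [0.467, 0.2217, 0.0385]
tool_rot: [[0.064, 0.998, -0.0], [0.998, -0.064, 0.0], [0.0, -0.0, -1.0]]
wrist_force: [-0.1, -0.5, 0.5]
gripper_width: 0.598
grip_force: 0.0
```

>>> play_rows(moves="0 0 -0.2 0;0 0 -0.5 0;0 0 -1 0;0 0 -1 0;0 0 -1 0;0 0 -1 0;-0.6 0 -0.8 0;-1 0 -0.5 0")

```text
t: 16.18
position: [0.4652, 0.1751, 0.2225]
tool_rot: [[0.061, 0.998, 0.005], [0.998, -0.061, 0.001], [0.002, 0.005, -1.0]]
wrist_force: [0.3, -0.3, 0.6]
gripper_width: 0.6
grip_force: 0.0
```

>>> play_rows(moves="-1 0 0 0;-1 0 0 0;-1 0 0 0;-1 0 0 0;-1 0 0 0;-0.8 0 0 0;0 0 0 0;0 0 0 0")

```text
t: 16.85
position: [0.4529, -0.0005, 0.219]
tool_rot: [[0.067, 0.998, 0.001], [0.998, -0.067, 0.0], [0.0, 0.001, -1.0]]
wrist_force: [-0.3, 0.8, -0.1]
gripper_width: 0.599
grip_force: 0.0
```

```bash
python3 - <<'E'
from h import *
p,d,m,T=grab('wrist'); o=arm.get_obs(); cv2.imwrite('pics/w5.png',p[...,::-1]); C=cloud(p,d,m,T); print(o['position'])
u=np.array([.063,.998]); w=np.array([.998,-.063]); B=C[...,:2]-np.array([.4598,.0934]); bx=B@w; by=B@u; hz=C[...,2]
def st(n,k):
    k&=d>0; 
    if k.sum()<4: print(n,k.sum()); return
    P=np.stack([bx[k],by[k],hz[k]],-1)*1000; r=cv2.minAreaRect(P[:,:2].astype(np.float32)); print(n,len(P),np.percentile(P,3,axis=0).round(1),np.percentile(P,97,axis=0).round(1),'rect',np.round(r[0],1),np.round(r[1],1),round(r[2],1))
st('dockgrip',(hz>.093)&(hz<.105)&(abs(bx)<.03)&(by>.09)&(by<.17))
st('dockroof',(hz>.06)&(hz<.072)&(abs(bx)<.05)&(by>.085)&(by<.18))
st('fullgrip',(hz>.093)&(hz<.105)&(abs(bx)<.03)&(by>.0)&(by<.07))
st('knobtop',(hz>.092)&(hz<.104)&(abs(bx)<.03)&(by>-.18)&(by<-.06))
st('knobmid',(hz>.06)&(hz<.104)&(abs(bx)<.03)&(by>-.18)&(by<-.06))
E
```

```text
[4.52870335e-01 3.88615926e-04 2.18889809e-01]
dockgrip 0
dockroof 0
fullgrip 998 [-8.   9.1 96.9] [  8.7  51.6 100.6] rect [-0.1 30.3] [17.7 45.4] 0.4
knobtop 420 [ -10.8 -157.3   93.3] [  10.9 -135.    99.4] rect [ 1.000e-01 -1.469e+02] [24.8 24.1] 89.4
knobmid 600 [ -10.9 -156.4   65.6] [  11.1 -134.5   99.3] rect [   0.  -146.4] [25.3 24.8] 11.9
```

View pics/w5.png

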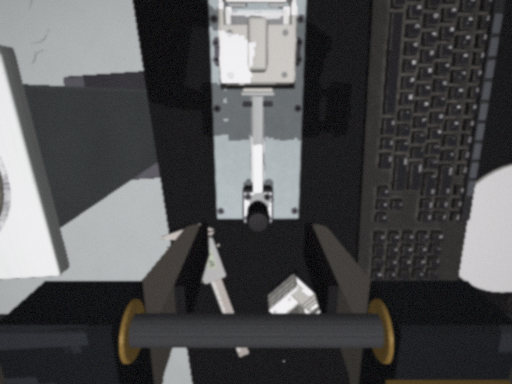

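The knob (257,215 px) is at bench (0,-146.7), and the full grip is at (-0.1, 30.3) against an expected (0, 31), so the bench frame holds. Before going for the knob I check the docked cassette with the top camera.

```bash
cat > chk.py <<'E'
from h import *
for c in('top','scene'):
    p,d,m,T=grab(c); C=cloud(p,d,m,T)
    u=np.array([.063,.998]); w=np.array([.998,-.063]); B=C[...,:2]-np.array([.4598,.0934]); bx=B@w; by=B@u; hz=C[...,2]
    def st(n,k):
        k=k&(d>0)
        if k.sum()<4: print(c,n,k.sum()); return
        P=np.stack([bx[k],by[k],hz[k]],-1)*1000; r=cv2.minAreaRect(P[:,:2].astype(np.float32)); print(c,n,len(P),np.median(P,0).round(1),'rect',np.round(r[0],1),np.round(r[1],1),round(r[2],1))
    st('dockgrip',(hz>.09)&(hz<.107)&(abs(bx)<.03)&(by>.09)&(by<.17))
    st('dockroof',(hz>.06)&(hz<.072)&(abs(bx)<.05)&(by>.107)&(by<.18))
    st('fullgrip',(hz>.09)&(hz<.107)&(abs(bx)<.03)&(by>.0)&(by<.07))
    st('knob',(hz>.09)&(hz<.107)&(abs(bx)<.03)&(by>-.18)&(by<-.02))
E
python3 chk.py
```

```text
top dockgrip 69 [ -0.7 125.1  97.3] rect [ -1.4 127.6] [17.6 45.7] 2.4
top dockroof 242 [ -9.3 135.9  66.1] rect [ -0.4 134.3] [53.8 77.5] 90.0
top fullgrip 37 [ 1.9 41.3 98.3] rect [ 0.8 41.4] [18.  21.8] 5.5
top knob 0
scene dockgrip 117 [ -3.3 134.8  96.1] rect [ -1.1 132.7] [19.8 47. ] 1.9
scene dockroof 401 [-13.2 143.8  64.6] rect [ -1.5 136. ] [79.5 57.9] 0.1
scene fullgrip 107 [-1.9 35.9 96.7] rect [ 0.8 35.1] [18.7 46.2] 0.5
scene knob 48 [  -1.2 -142.4   95.7] rect [   0.5 -142.1] [22.  22.3] 88.8
```

>>> play_rows(moves="-0.9 0.035 0 0;-0.88 0 0 0;0 0 0.9 0;0 0 1 0;0 0 1 0;0 0 1 0;0 0 1 0;0 0 0.7 0")

```text
t: 17.67
position: [0.4492, -0.0514, 0.048]
tool_rot: [[0.062, 0.998, -0.003], [0.998, -0.062, 0.001], [0.001, -0.003, -1.0]]
wrist_force: [-0.6, -0.3, -0.2]
gripper_width: 0.602
grip_force: 0.0
```

>>> play_rows(moves="0 0 0.4 0;0 0 0.2 0;0 0 0 0;0 0 0 0;0 0 0 0")

```text
t: 18.08
position: [0.4517, -0.0532, 0.0338]
tool_rot: [[0.063, 0.998, 0.002], [0.998, -0.063, -0.001], [-0.001, 0.002, -1.0]]
wrist_force: [-0.1, 0.3, 0.1]
gripper_width: 0.598
grip_force: 0.0
```

The docked cassette is level (roof 66, grip 98) and within about 1.5 mm. Now I grip the knob.

>>> play_rows(moves="0 0 0 0;0 0 0 0;0 0 0 0;0 0 0 0;0 0 0 0;0 0 0 0;0 0 0 0;0 0 0 0", grip=0, grip_force=25)

```text
t: 18.75
position: [0.4513, -0.0533, 0.0329]
tool_rot: [[0.064, 0.998, 0.002], [0.998, -0.064, -0.0], [-0.0, 0.002, -1.0]]
wrist_force: [5.1, 1.4, -1.1]
gripper_width: 0.275
grip_force: 25.0
```

>>> play_rows(moves="0.2 0 0 0;0.3 0 0 0;0.3 0 0 0;0.3 0 0 0;0 0 0 0;0 0 0 0")

```text
t: 19.25
position: [0.4535, -0.0191, 0.0329]
tool_rot: [[0.063, 0.998, 0.002], [0.998, -0.063, 0.001], [0.001, 0.002, -1.0]]
wrist_force: [4.7, 1.2, -2.3]
gripper_width: 0.276
grip_force: 25.0
```

The knob is held and the carriage follows. I push on gently.

>>> play_rows(moves="0.25 0 0 0;0.25 0 0 0;0.25 0 0 0;0.25 0 0 0;0.25 0 0 0;0.25 0 0 0;0.25 0 0 0;0 0 0 0")

```text
t: 19.92
position: [0.4568, 0.0334, 0.0329]
tool_rot: [[0.063, 0.998, 0.002], [0.998, -0.063, 0.0], [0.0, 0.002, -1.0]]
wrist_force: [4.2, 0.9, -2.1]
gripper_width: 0.277
grip_force: 25.0
```

>>> play_rows(moves="0.1 0 0 0;0.1 0 0 0;0.1 0 0 0;0.1 0 0 0;0 0 0 0;0 0 0 0")

```text
t: 20.42
position: [0.4575, 0.044, 0.0329]
tool_rot: [[0.063, 0.998, 0.002], [0.998, -0.063, -0.001], [-0.001, 0.002, -1.0]]
wrist_force: [4.2, -1.8, -1.5]
gripper_width: 0.278
grip_force: 25.0
```

>>> play_rows(moves="0.08 0 0 0;0.08 0 0 0;0.04 0 0 0;0 0 0 0;0 0 0 0")

```text
t: 20.83
position: [0.4575, 0.044, 0.0329]
tool_rot: [[0.061, 0.998, -0.0], [0.998, -0.061, -0.013], [-0.013, 0.001, -1.0]]
wrist_force: [1.7, -25.9, -2.1]
gripper_width: 0.273
grip_force: 25.0
```

>>> play_rows(moves="0.05 0 0 0;0.05 0 0 0;0 0 0 0;0 0 0 0")

```text
t: 21.17
position: [0.4575, 0.0451, 0.0329]
tool_rot: [[0.061, 0.998, -0.001], [0.998, -0.061, -0.016], [-0.016, 0.0, -1.0]]
wrist_force: [0.3, -33.1, -1.7]
gripper_width: 0.274
grip_force: 25.0
```

It stopped with 33 N at about 97.5 mm of measured travel. I check whether this is the forward stop.

```bash
python3 - <<'E'
from h import *
q,d,m,T=grab('scene'); t,d2,m2,T2=grab('top')
np.savez('s6.npz',q=q,C=cloud(q,d,m,T))
cv2.imwrite('pics/s6.png',np.vstack([cv2.resize(q[190:290,180:320,::-1],(560,400),interpolation=cv2.INTER_CUBIC)[:,:],cv2.resize(t[180:240,170:310,::-1],(560,200),interpolation=cv2.INTER_CUBIC)]))
E
python3 chk.py
```

```text
top dockgrip 67 [ -1.1 125.2  98.6] rect [ -1.6 127.8] [17.4 46.4] 3.4
top dockroof 243 [ -9.1 135.5  66. ] rect [ -0.4 134.6] [78.9 54.2] 0.9
top fullgrip 0
top knob 0
scene dockgrip 118 [ -2.7 133.4  95.7] rect [ -1.4 130.9] [18.9 47.3] 2.1
scene dockroof 410 [-14.1 144.1  64.6] rect [ -1.6 136. ] [80.8 58.4] 0.6
scene fullgrip 108 [-1.7 36.2 96.6] rect [ 0. 35.] [45.6 19.1] 89.6
scene knob 109 [  1.7 -37.6  97.1] rect [ -0.6 -43.9] [23.4 55.5] 88.7
```

View pics/s6.png

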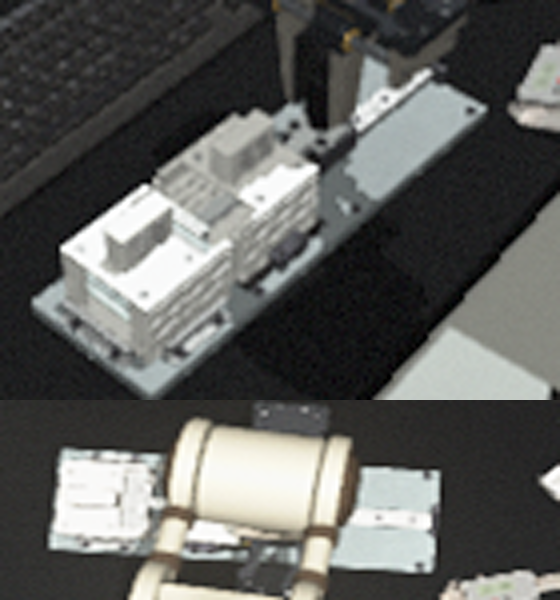

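The cassette has not moved, a plate edge shows through its back window, and the knob sits 47 mm from the full cassette's back, as stated for the forward stop. I draw back; the return travel should measure about 102.5 mm.

>>> play_rows(moves="-0.2 0 0 0;-0.3 0 0 0;-0.4 0 0 0;-0.4 0 0 0;-0.4 0 0 0;-0.4 0 0 0;-0.4 0 0 0;-0.4 0 0 0")

```text
t: 22.03
position: [0.4525, -0.0334, 0.0329]
tool_rot: [[0.064, 0.998, 0.002], [0.998, -0.064, 0.001], [0.001, 0.002, -1.0]]
wrist_force: [4.7, 2.8, -1.7]
gripper_width: 0.273
grip_force: 25.0
```

>>> play_rows(moves="-0.3 0 0 0;-0.2 0 0 0;-0.1 0 0 0;-0.1 0 0 0;0 0 0 0;0 0 0 0")

```text
t: 22.53
position: [0.4512, -0.0547, 0.0329]
tool_rot: [[0.064, 0.998, 0.002], [0.998, -0.064, -0.001], [-0.001, 0.002, -1.0]]
wrist_force: [4.9, -0.4, -1.5]
gripper_width: 0.276
grip_force: 25.0
```

>>> play_rows(moves="-0.1 0 0 0;-0.1 0 0 0;-0.1 0 0 0;0 0 0 0;0 0 0 0")

```text
t: 22.95
position: [0.451, -0.0574, 0.0329]
tool_rot: [[0.066, 0.998, 0.003], [0.998, -0.066, 0.011], [0.012, 0.002, -1.0]]
wrist_force: [9.2, 21.3, 5.0]
gripper_width: 0.271
grip_force: 25.0
```

The return stop is 102 mm from the forward one, so both stops were reached. I relax the load, release and rise.

>>> play_rows(moves="0.1 0 0 0;0 0 0 0;0 0 0 0")

```text
t: 23.2
position: [0.451, -0.0575, 0.0329]
tool_rot: [[0.064, 0.998, 0.002], [0.998, -0.064, 0.005], [0.005, 0.002, -1.0]]
wrist_force: [7.5, 10.1, 1.2]
gripper_width: 0.277
grip_force: 25.0
```

>>> play_rows(moves="0 0 0 0;0 0 0 0;0 0 0 0;0 0 0 0;0 0 0 0;0 0 0 0;0 0 0 0;0 0 0 0", grip=0.6)

```text
t: 23.87
position: [0.4499, -0.0607, 0.0325]
tool_rot: [[0.064, 0.998, -0.0], [0.998, -0.064, 0.0], [0.0, -0.0, -1.0]]
wrist_force: [-0.5, 0.0, 0.1]
gripper_width: 0.601
grip_force: 0.0
```

>>> play_rows(moves="0 0 -0.3 0;0 0 -0.7 0;0 0 -1 0;0 0 -1 0;0 0 -1 0;0 0 -1 0;0 0 -0.7 0;0 0 -0.4 0")

```text
t: 24.53
position: [0.4514, -0.0612, 0.2196]
tool_rot: [[0.064, 0.998, 0.005], [0.998, -0.064, -0.002], [-0.002, 0.005, -1.0]]
wrist_force: [0.2, -0.4, -0.3]
gripper_width: 0.598
grip_force: 0.0
```

>>> play_rows(moves="0.6 0 0 0;0.7 0 0 0;0.6 0 0 0;0 0 0 0;0 0 0 0;0 0 0 0")

```text
t: 25.03
position: [0.4534, -0.0042, 0.2153]
tool_rot: [[0.064, 0.998, -0.001], [0.998, -0.064, -0.0], [-0.0, -0.001, -1.0]]
wrist_force: [-0.6, -0.2, 0.7]
gripper_width: 0.599
grip_force: 0.0
```

```bash
python3 chk.py; python3 - <<'E'
from h import *
p,d,m,T=grab('wrist'); C=cloud(p,d,m,T); print(arm.get_obs()['t'],arm.get_obs()['position'])
u=np.array([.063,.998]); w=np.array([.998,-.063]); B=C[...,:2]-np.array([.4598,.0934]); bx=B@w; by=B@u; hz=C[...,2]
k=(hz>.092)&(hz<.104)&(abs(bx)<.03)&(by>-.18)&(by<-.06); P=np.stack([bx,by],-1)[k]*1000; print(cv2.minAreaRect(P.astype(np.float32)))
s,_,_,_=grab('scene'); cv2.imwrite('pics/f.png',np.vstack([cv2.resize(s[190:290,180:320,::-1],(420,300),interpolation=cv2.INTER_CUBIC),cv2.resize(p[:192,150:418,::-1],(420,300))]))
E
```

```text
top dockgrip 69 [ -0.7 125.6  98. ] rect [ -1.7 128. ] [17.9 46.2] 4.6
top dockroof 234 [ -7.9 134.9  66. ] rect [ -0.2 134.5] [54.  78.2] 89.1
top fullgrip 45 [ 1.7 37.5 99.4] rect [ 1.1 38.1] [18.3 28.9] 1.9
top knob 0
scene dockgrip 117 [ -2.9 133.1  96.1] rect [ -1.2 131. ] [18.7 46.8] 0.2
scene dockroof 396 [-13.2 144.7  64.4] rect [ -0.9 136.1] [57.9 80.4] 89.7
scene fullgrip 104 [-1.3 36.4 96.6] rect [ 0.5 34.1] [19.6 47. ] 0.9
scene knob 48 [  -2.4 -147.2   95.1] rect [  -0.6 -148.1] [21.7 23.9] 6.9
25.1833 [ 0.45353381 -0.00450846  0.21540167]
((-3.933906555175781e-05, -151.6238250732422), (24.893077850341797, 24.247814178466797), 37.345314025878906)
```

View pics/f.png

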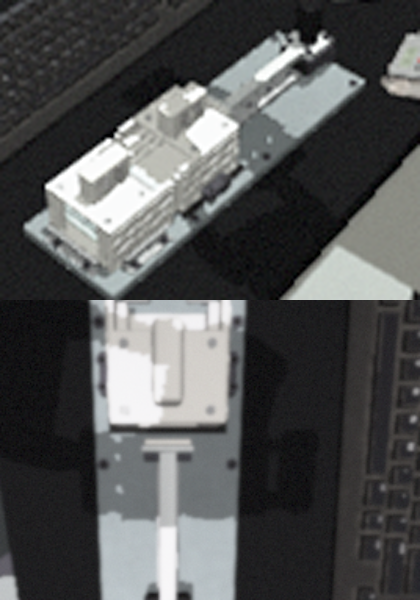

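The knob is at bench y -151.6 (rest), the pusher head is clear, and the cassette is square. My last check is a depth profile through the two open mouths for the top plate, whose upper face should be at z ≈ 56.

>>> play_rows(moves="0.7 0 0 0;0.9 0 0 0;0.9 0 0 0;0.9 0 0 0;0.7 0 0 0;0 0 0 0;0 0 0 0;0 0 0 0")

```text
t: 25.9
position: [0.4615, 0.1181, 0.2155]
tool_rot: [[0.064, 0.998, -0.0], [0.998, -0.064, -0.001], [-0.001, -0.0, -1.0]]
wrist_force: [-0.2, 0.1, -0.7]
gripper_width: 0.601
grip_force: 0.0
```

```bash
python3 - <<'E'
from h import *
p,d,m,T=grab('wrist'); C=cloud(p,d,m,T); print(arm.get_obs()['position'])
u=np.array([.063,.998]); w=np.array([.998,-.063]); B=C[...,:2]-np.array([.4598,.0934]); bx=B@w; by=B@u; hz=C[...,2]
for y in range(44,116,3):
    k=(d>0)&(abs(bx)<.025)&(abs(by*1000-y)<1.5); h=hz[k]*1000
    if k.sum(): print(y,k.sum(),np.percentile(h,[10,50,90]).round(0),np.median(p[k],0))
E
```

```text
[0.46159563 0.11788873 0.21550072]
44 421 [ 67. 353. 354.] [60. 60. 63.]
47 2076 [353. 354. 355.] [65. 65. 68.]
50 4497 [350. 353. 354.] [60. 61. 64.]
53 758 [ 20. 350. 353.] [53. 53. 56.]
56 81 [18. 19. 20.] [199. 196. 192.]
59 114 [18. 19. 20.] [199. 196. 192.]
62 90 [18. 19. 21.] [200. 197. 192.]
65 107 [18. 19. 20.] [200. 197. 192.]
68 98 [18. 20. 20.] [200. 197. 192.]
71 105 [18. 19. 20.] [198. 195. 191.]
74 101 [13. 17. 20.] [146. 143. 139.]
77 118 [12. 12. 13.] [108. 113. 115.]
80 82 [12. 13. 22.] [111.  114.  116.5]
83 123 [12. 14. 22.] [115. 118. 120.]
86 82 [12. 15. 19.] [143.5 143.5 141.5]
89 62 [18. 19. 56.] [189. 189. 185.]
92 116 [56. 56. 57.] [226. 227. 227.]
95 137 [55. 56. 57.] [228. 227. 229.]
98 138 [56. 57. 57.] [139. 139. 141.]
101 138 [56. 57. 58.] [137. 137. 139.]
104 138 [56. 57. 58.] [138. 138. 139.]
107 140 [65. 67. 98.] [168.  165.5 161.5]
110 147 [66. 67. 99.] [198. 195. 191.]
113 161 [66. 68. 98.] [198. 196. 191.]
```

The full cassette's floor is bare. The top plate is at z 56 with its rear edge at bench y ≈ 90.5, so its origin is about -4 mm, inside the band. I hand in.

```bash
python3 -c "
from bench import arm
print(arm.hand_in())"
```

```text
the job is handed in; nothing more can be done
None
```

I handed the job in at about 26 s of the 50 s allowed, with no verdict returned: the cassette is docked square, the plates went across, and the pusher went to both stops and is back at rest. By my depth check the top plate is about 4 mm short of the dock centre (within the band); I did not measure the lower two directly, but the full cassette is empty.

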